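# Check the long brake lever of a patient trolley handle

## Task

Two push-handle sections of a patient trolley stand clamped on the steel bench, each with a hand brake lever. Pushing with the backs or tips of the fingers on its outer face, press the longer lever in towards its bar until it comes up against its stop short of the bar, hold it there for two seconds without forcing it, then let it spring all the way back out and move clear. Only push the lever: do not pinch it or touch its bar, and leave the short lever and everything else on the bench where it is.

Things in the scene. Friction and masses are not known exactly. Their poses are not given: they have to be found in the camera images.
- long_stand: Bench stand carrying the handle section with the LONG lever; fixed to the bench. Base plate 130 x 110 x 12 mm, post 30 mm square. Origin: centre of the underside, on the bench. Its x axis is the press direction (from the lever towards the bar, roughly away from the robot), y runs along the bar, z up. It stands on the left or on the right, the other stand on the other side, each turned up to 0.3 rad.
- long_bar: Horizontal round bar of the long-lever handle, 230 mm long along the stand's y, 25 mm steel, 32 mm over its black rubber grip, 38 mm at the clamps. Origin on the bar's axis at its middle, 130 mm above the bench. Fixed; not to be touched.
- long_face (a point): A good place to press: point on the outer (robot-side) face of the long lever's blade, at half its height (130 mm above the bench), 110 mm from the pivot axis and 40 mm from the free end. Moves with the lever. Its x axis points square into the face (the press direction), y back along the blade towards the pivot, z up. The pivot axis is upright, at [0.005, 0.110] m in this point's x, y.
- long_end (a point): Centre of the long lever's free end (half-way up, mid-thickness), axes as for long_face. The blade is a straight plain aluminium bar, 150 mm from pivot to free end, 10 mm thick, 24 mm tall (118 to 142 mm above the bench), with an upright 16 mm round post at the free end; at rest it stands out from the bar by 0.45 rad.
- long_lever (a joint): Angle of the long lever in rad: 0 = sprung fully out (rest), 0.30 = against its built-in stop, with 20 mm (at the pivot) to 38 mm of air left to the bar grip. Pivot at [-0.040, 0.085] m in the stand's x, y. Return spring: 3.6 N at long_face to start it, 7.1 N at the stop; it springs back by itself. It goes no further than the stop; pushing over 40 N would bend it.
- short_stand: Identical stand with the mirror-image handle and the SHORT lever (95 mm from pivot to free end, pivot at the stand's y = -0.085 m). Origin and axes as for long_stand. Fixed.
- short_lever (a joint): Angle of the short lever in rad, 0 = out at rest, 0.30 = at its stop. To be left alone.
- mug_mid (a point): White mug, 76 mm across, 85 mm high, standing between the stands; point half-way up. Bystander.
- spray_mid (a point): White bottle, 64 mm across, 170 mm high, at the left; point half-way up. Bystander.
- jar_mid (a point): Small sample jar, 56 mm across, 65 mm high, at the right; point half-way up. Bystander.
- slide_box_mid (a point): Flat blue slide box 85 x 100 x 32 mm at the right; point at its centre. Bystander.
- carton_mid (a point): Cardboard carton 60 x 90 x 75 mm at the rear, beyond the mug; point at its centre. Bystander.
- wrench_grip (a point): Steel wrench 170 mm long lying at the left front; point on its handle. Bystander.
- screwdriver_grip (a point): Screwdriver 190 mm long lying in the middle front; point on its handle. Bystander.

How it is judged:
On the way:
1. the fingers hold the long lever in against its stop (value of joint long_lever above 0.275 rad and contact force between the fingers and long_lever above 2 N), for 1.5 s.
At the end, for the whole second after the job is handed in: The long lever has been held by the fingers at its stop (above 0.275 of 0.30 rad) for 1.5 s on end, and is now back out (below 0.03 rad) and at rest; the short lever is out (below 0.03 rad) and every loose thing lies within 20 mm of where it was (value of joint each of long_lever, short_lever below 0.03 rad and velocity of joint long_lever between -0.05 and 0.05 rad/s and distance of each of mug_mid, spray_mid, jar_mid, slide_box_mid, carton_mid, wrench_grip, screwdriver_grip from where it was at the start of the episode below 0.02 m); the robot touches nothing.
It fails at once if the long lever is forced (over 40 N) (contact force between any of the fingers, the arm and long_lever above 40 N).
It fails at once if the long lever is pinched between the fingers (grasp point inside the blade) (contact force between the fingers and long_lever above 1 N and x of the grasp point in the frame of long_face between 0 and 0.01 m and y of the grasp point in the frame of long_face between -0.045 and 0.1 m and z of the grasp point in the frame of long_face between -0.02 and 0.02 m).
It fails at once if the robot pushes or squeezes on the long lever's bar (over 3 N) (contact force between any of the fingers, the arm and long_bar above 3 N).
It fails at once if the short lever is pressed (over 0.06 rad) (value of joint short_lever above 0.06 rad).
It fails at once if a bystander is lifted, carried or shoved (over 30 mm) (distance of any of mug_mid, spray_mid, jar_mid, slide_box_mid, carton_mid, wrench_grip, screwdriver_grip from where it was at the start of the episode above 0.03 m).
It also fails if it takes over 45 s, if anything falls off the work surface, if the arm or the gripper's body presses on something with over 40 N, if the wrist force passes 120 N, or if a joint passes its speed limit or range.

## Robot

A 6-joint arm with a two-finger parallel gripper is mounted at the origin on the work surface. World frame = base frame: x ahead of the robot, y to its left, z up, the work surface at z = 0. Lengths are in m, angles in rad, forces in N, time in s.
With the tool pointing down it reaches from about 0.25 to 0.725 m from the base axis. Payload 4 kg.
Tool frame: the origin (TCP) lies between the finger pads; the fingertips stand 25 mm ahead of it and the grasp point (between the pads) lies 6 mm ahead of it; z points along the fingers, y is the line along which they close (so a half turn about z gives the same grasp; the last joint's range is limited). The gripper opens to 85 mm and grips with 20 to 120 N. Pads are 22 mm wide; open, the fingers measure 114 mm over their backs; the gripper's body (76 mm by 85 mm) begins 54 mm behind the grasp point. The pads swing forward as they close: fully open they stand 13 mm farther back than shut.
Start: joints at [-1.171, 0.241, 0.005, 1.335, 0, 1.571], TCP at [0.195, -0.461, 0.256] pointing down, gripper open.
Joint ranges: [-2.72, 2.72], [-1.05, 1.87], [-1.09, 1.28], [-1.99, 2.15], [-1.42, 1.44], [-3.14, 3.14]. Speed limits (rad/s): [2.79, 2.79, 3.14, 3.14, 3.14, 3.14].

## Interface

Orientations are given as a unit quaternion [x, y, z, w].
In Python, from workcell import bot gives the robot as it stands. The module is installed in compiled form; this text tells all that it offers.
- The arm moves only by the shell command python3 -m pendant 'ROWS'. ROWS is JSON, one flat list of numbers, 7 for each row, row after row: the shift along the tool's x, y, z normalised to -1 to 1, where 1 is 0.5 m, then the turn, a rotation vector about the tool's x, y, z normalised to -1 to 1, where 1 is 180 degrees, then the opening, from 0 (shut) to 1 (fully open). In form: [tx, ty, tz, ax, ay, az, fingers, tx, ty, tz, ax, ay, az, fingers, ...]. A call has exactly 10 rows; each row is the pose to reach, as a shift and turn from the pose commanded when the call began, along the tool's axes at that moment, turning the shorter way round; what a row does not reach only later rows make up. A row lasts 1/12 s, in which the tool goes at most 41.7 mm and 7.16 degrees, less where a joint would pass 70% of its speed; a pose out of reach is approached as far as the arm can. A call with a number of a shift or a turn outside -1 to 1 is refused whole. A call with a gripper value outside its range is refused whole. The fingers move at their own pace and stop on an object; the grip force is fixed at half the most. Time passes only in rows, so rows that repeat a pose let the fingers close, or fill a call up. It gives the time, the measured TCP pose, the force, the opening and the grip force at its end, in the units of the state.
- bot.get_obs(): the state, without advancing time (a new reading comes with each control period).
- bot.camera(name): name is "scene" or "side" or "wrist"; returns a dict with "pixels" (480x640x3 uint8, red, green, blue), "mtx" (3x3 intrinsics, pixels), "cam_to_world" (4x4, takes a point from camera to world coordinates); the wrist camera has in their place "hand_eye" (4x4, takes a point from camera to tool coordinates, whose origin is the TCP and whose axes are the flange's). Camera axes: x right, y up, looking along -z (the intrinsics and any distortion apply to the point x, -y, -z); pixel columns grow to the right and rows downward; lengths in m; the calibration is good to about 2 mm. A picture is of the moment at which its call begins: read the wrist's pose just before it. There is no depth.
- bot.job_done(): hands the job in; it is judged then, once.
The state is a dict: "clock": time; "joint_pos": joint angles; "joint_vel": joint speeds; "tau": joint torques, N m; "eef_pos": TCP position; "tool_rot": TCP orientation; "ft_force": force on the tool from outside, world axes, zero at the start; "ft_torque": the same for the moment, N m; "grip_width": finger opening in m; "grasp_force": force on a finger pad.
Only numpy, scipy, OpenCV 4.12 (cv2) and the standard library are available. Lean on these libraries where they do the work, as an engineer would, in place of code of your own. Each camera call takes 0.05 s, during which the arm holds its last target. There are 200 camera calls.

## Working session

There is one attempt and no reset: what is moved stays moved. The work goes in short steps, Python scripts to look and compute and a shell command to move; the robot and the scene stay as the last step left them, time stands still between calls to the robot, and variables do not carry over. Pictures are saved under pics/ and viewed, at most 10 in all, crops included, and the job is handed in when it is done.

```bash
mkdir -p pics; python3 - <<'E'
from workcell import bot
import cv2,numpy as np
o=bot.get_obs(); print({k:np.round(v,3).tolist() for k,v in o.items()})
for n in("scene","side"):
    c=bot.camera(n); cv2.imwrite(f"pics/{n}0.png",c["pixels"][:,:,::-1]); print(n,c["mtx"].tolist(),np.round(c["cam_to_world"],4).tolist(),[k for k in c])
E
```

```text
{'clock': 0.0, 'joint_pos': [-1.171, 0.241, 0.004, 1.335, -0.0, 1.571], 'joint_vel': [-0.002, 0.0, 0.002, -0.001, 0.0, -0.0], 'tau': [-0.001, -37.232, 25.241, 0.017, 0.0, 0.0], 'eef_pos': [0.194, -0.46, 0.255], 'tool_rot': [0.98, 0.199, -0.0, -0.001], 'ft_force': [-0.071, -0.186, -0.252], 'ft_torque': [-0.036, -0.015, 0.057], 'grasp_force': 0.0, 'grip_width': 0.086}
scene [[579.9829750249208, 0.0, 317.541063839509], [0.0, 579.9829750249208, 241.0348643989967], [0.0, 0.0, 1.0]] [[0.3344, -0.6059, 0.7218, 1.5235], [0.9423, 0.2041, -0.2652, -0.3513], [0.0134, 0.7689, 0.6392, 0.9442], [0.0, 0.0, 0.0, 1.0]] ['pixels', 'mtx', 'cam_to_world']
side [[446.51387371629517, 0.0, 324.23208515311217], [0.0, 446.51387371629517, 239.8749113805609], [0.0, 0.0, 1.0]] [[-0.8688, 0.3575, -0.3427, 0.2677], [-0.4951, -0.6435, 0.5838, 0.5685], [-0.0118, 0.6768, 0.736, 0.7995], [0.0, 0.0, 0.0, 1.0]] ['pixels', 'mtx', 'cam_to_world']
```

View pics/scene0.png

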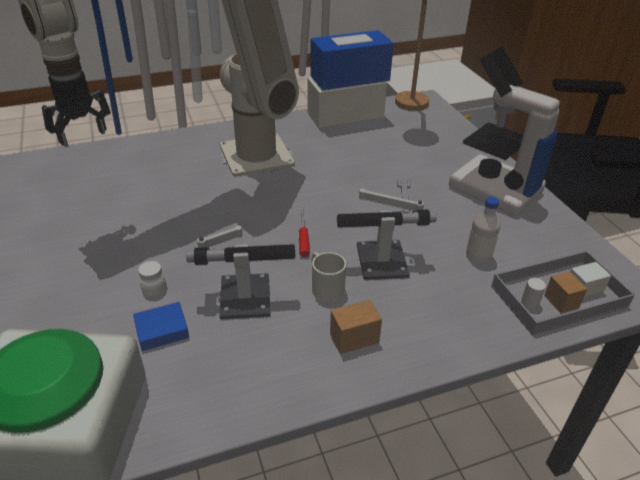

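View pics/side0.png

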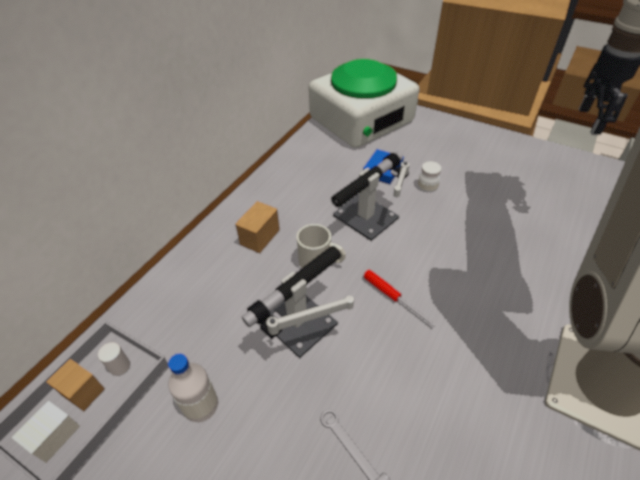

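The scene view (from the far side) shows the long lever on the robot's left, free end near (363,193) and pivot clamp near (425,215). In the side view the lever runs from its pivot at about (272,324) to its free end at (349,302). I'll enlarge both.

```bash
python3 - <<'E'
import cv2,numpy as np
a=cv2.imread("pics/scene0.png")[170:290,325:455]; b=cv2.imread("pics/side0.png")[230:370,230:370]
f=lambda i:cv2.resize(i,(400,int(400*i.shape[0]/i.shape[1])),interpolation=cv2.INTER_CUBIC)
a,b=f(a),f(b); im=np.zeros((400,800,3),np.uint8); im[:a.shape[0],:400]=a; im[:,400:]=b
cv2.imwrite("pics/crop.png",im); print(a.shape,b.shape)
E
```

```text
(369, 400, 3) (400, 400, 3)
```

View pics/crop.png

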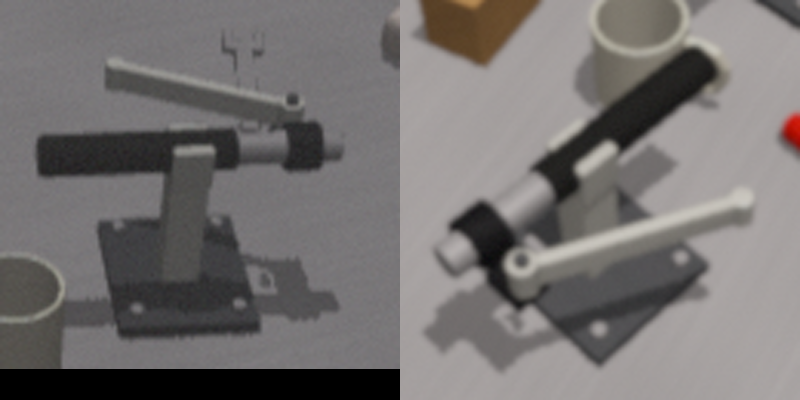

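```bash
cat > h.py <<'E'
import numpy as np
from scipy.optimize import least_squares
K={"scene":(579.983,317.541,241.035,[[0.3344,-0.6059,0.7218,1.5235],[0.9423,0.2041,-0.2652,-0.3513],[0.0134,0.7689,0.6392,0.9442]]),
"side":(446.514,324.232,239.875,[[-0.8688,0.3575,-0.3427,0.2677],[-0.4951,-0.6435,0.5838,0.5685],[-0.0118,0.6768,0.736,0.7995]])}
def proj(n,P):
    f,cx,cy,T=K[n];T=np.array(T);p=(np.asarray(P)-T[:,3])@T[:,:3]
    return np.array([cx-f*p[0]/p[2],cy+f*p[1]/p[2]])
def tri(u,v):
    return least_squares(lambda P:np.r_[proj("scene",P)-u,proj("side",P)-v],[.45,.1,.13])
S=lambda x,y:np.array([325+x/3.077,170+y/3.077]); D=lambda x,y:np.array([230+(x-400)/2.857,230+y/2.857])
E
python3 - <<'E'
from h import *
for n,a,b in(("end",S(116,64),D(741,197)),("piv",S(292,99),D(521,262))):
    r=tri(a,b);print(n,r.x.round(4),r.fun.round(2))
obs=[("scene",S(98,224),(-.065,-.055,.012)),("scene",S(229,217),(-.065,.055,.012)),("scene",S(259,325),(.065,.055,.012)),("scene",S(120,331),(.065,-.055,.012)),
("side",D(708,265),(-.065,-.055,.012)),("side",D(600,362),(-.065,.055,.012)),
("scene",S(116,64),(-.105,-.05,.145)),("side",D(741,197),(-.105,-.05,.145)),("scene",S(292,99),(-.04,.085,.145)),("side",D(521,262),(-.04,.085,.145))]
def W(q,p): c,s=np.cos(q[2]),np.sin(q[2]);return [q[0]+c*p[0]-s*p[1],q[1]+s*p[0]+c*p[1],p[2]]
r=least_squares(lambda q:np.concatenate([proj(n,W(q,p))-u for n,u,p in obs]),[.5,.1,0],loss="soft_l1")
q=r.x;print(q.round(4));print(np.array([proj(n,W(q,p))-u for n,u,p in obs]).round(1).tolist())
for th in(0,.3):
    a=.45-th;d=np.array([-np.sin(a),-np.cos(a)]);nrm=np.array([-np.cos(a),np.sin(a)])
    f=np.array([-.04,.085])+.11*d+.005*nrm
    print(th,"face",np.round(W(q,(*f,.13)),4),"end",np.round(W(q,(*(np.array([-.04,.085])+.15*d),.13)),4),"press yaw",q[2]-a)
print("piv",W(q,(-.04,.085,.13)),"bar ends",W(q,(0,-.115,.13)),W(q,(0,.115,.13)))
E
```

```text
end [0.4657 0.149  0.1386] [-1.2  -0.58 -0.86  0.47]
piv [0.5578 0.257  0.1422] [-1.02 -0.31 -0.71  0.29]
[ 0.5768  0.1659 -0.2708]
[[-0.1, -2.5], [0.5, -1.8], [0.6, -1.9], [-0.5, -2.1], [-1.4, -0.8], [-3.3, -0.0], [-2.8, -3.3], [1.8, -2.1], [0.3, -0.6], [-2.9, -0.7]]
0 face [0.4847 0.1792 0.13  ] end [0.462  0.1458 0.13  ] press yaw -0.7207945795553325
0.3 face [0.5115 0.1602 0.13  ] end [0.4998 0.1216 0.13  ] press yaw -0.42079457955533256
piv [np.float64(0.5610442672132392), np.float64(0.25852236827665986), 0.13] bar ends [np.float64(0.5460871843138104), np.float64(0.05511075191432027), 0.13] [np.float64(0.6076115276769654), np.float64(0.2767292420583798), 0.13]
```

```bash
cat >> h.py <<'E'
from scipy.spatial.transform import Rotation as R
def goto(x,y,z,psi,cur=None):
    """normalised row to reach TCP x,y,z, pointing down with tool y at world angle psi"""
    from workcell import bot
    o=bot.get_obs(); p,r=o["eef_pos"],R.from_quat(o["tool_rot"])
    Y=np.array([np.cos(psi),np.sin(psi),0]);Z=np.array([0,0,-1.]);G=R.from_matrix(np.c_[np.cross(Y,Z),Y,Z])
    t=r.inv().apply(np.array([x,y,z])-p)/.5; a=(r.inv()*G).as_rotvec()/np.pi
    print("clock %.2f"%o["clock"],"row",t.round(4).tolist(),a.round(4).tolist(),"F",np.round(o["ft_force"],1),"p",np.round(p,4),"w",round(o["grip_width"],3))
E
python3 -c "
from h import *
goto(.444,.215,.256,-.72)"
```

```text
clock 0.10 row [0.9854, -1.0494, 0.001] [-0.0006, -0.0001, -0.1435] F [-0.5  0.2 -0. ] p [ 0.1944 -0.4601  0.2555] w 0.085
```

```bash
python3 -m pendant '[0.5,-0.52,0,0,0,-0.07,0,0.5,-0.52,0,0,0,-0.07,0,0.5,-0.52,0,0,0,-0.07,0,0.5,-0.52,0,0,0,-0.07,0,0.5,-0.52,0,0,0,-0.07,0,0.5,-0.52,0,0,0,-0.07,0,0.5,-0.52,0,0,0,-0.07,0,0.5,-0.52,0,0,0,-0.07,0,0.5,-0.52,0,0,0,-0.07,0,0.5,-0.52,0,0,0,-0.07,0]'; python3 -c "
from h import *
goto(.444,.215,.256,-.72)"
```

```text
clock: 0.93
eef_pos: [0.3245, -0.1198, 0.2562]
tool_rot: [0.951, 0.309, 0.0, -0.001]
ft_force: [0.3, -0.0, -0.2]
grip_width: -0.0001
grasp_force: 0.0
clock 0.93 row [0.5865, -0.4018, 0.0016] [-0.0004, -0.0005, -0.0711] F [ 0.3 -0.  -0.2] p [ 0.3245 -0.1198  0.2562] w -0.0
```

```bash
python3 -m pendant '[0.585,-0.4,0,0,0,-0.071,0,0.585,-0.4,0,0,0,-0.071,0,0.585,-0.4,0,0,0,-0.071,0,0.585,-0.4,0,0,0,-0.071,0,0.585,-0.4,0,0,0,-0.071,0,0.585,-0.4,0,0,0,-0.071,0,0.585,-0.4,0,0,0,-0.071,0,0.585,-0.4,0,0,0,-0.071,0,0.585,-0.4,0,0,0,-0.071,0,0.585,-0.4,0,0,0,-0.071,0]'; python3 - <<'E'
from h import *
from workcell import bot; import cv2
o=bot.get_obs(); c=bot.camera("wrist"); np.savez("w.npz",m=c["mtx"],h=c["hand_eye"],p=o["eef_pos"],q=o["tool_rot"]); cv2.imwrite("pics/w1.png",c["pixels"][:,:,::-1])
goto(.444,.215,.142,-.72)
E
```

```text
clock: 1.77
eef_pos: [0.447, 0.2124, 0.2552]
tool_rot: [0.912, 0.411, 0.0, -0.0]
ft_force: [0.1, -0.3, -0.2]
grip_width: 0.0001
grasp_force: 0.0
clock 1.82 row [0.0048, -0.0093, 0.2264] [-0.0001, 0.0005, -0.0016] F [-0.2 -0.3  0.4] p [0.4461 0.2102 0.2552] w -0.0
```

View pics/w1.png

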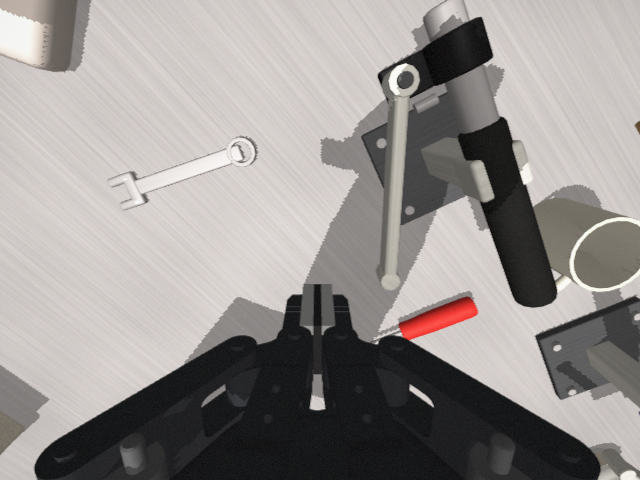

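The wrist view shows the lever's pivot bolt at (404,80), its free-end post at (390,283) and the fingers at about (318,290). I'll refine the lever pose from these.

```bash
python3 - <<'E'
from h import *
d=np.load("w.npz");Rt=R.from_quat(d["q"]).as_matrix();H=d["h"];m=d["m"]
# frame taken while the arm was settling: use both reads
for p in (d["p"],):
  W=[]
  for u,v in((404,80),(390,283),(381,282),(372,155),):
    ray=Rt@(H[:3,:3]@np.array([(u-m[0,2])/m[0,0],-(v-m[1,2])/m[1,1],-1])); c=p+Rt@H[:3,3]
    W.append(c+ray*(.142-c[2])/ray[2])
  print(np.round(W[:2],4)); e=W[1]-W[0]; print(np.hypot(e[0],e[1]),"dir",np.arctan2(e[1],e[0]), "press yaw",np.arctan2(e[1],e[0])+np.pi/2)
print(p)
E
```

```text
[[0.5594 0.2558 0.142 ]
 [0.4653 0.1477 0.142 ]]
0.14332261823297404 dir -2.2869998521697683 press yaw -0.7162035253748718
[0.44701381 0.21235658 0.25519017]
```

```bash
python3 -m pendant '[0,0,0.06,0,0,0,0,0,0,0.12,0,0,0,0,0,0,0.18,0,0,0,0,0,0,0.226,0,0,0,0,0,0,0.226,0,0,0,0,0,0,0.226,0,0,0,0,0,0,0.226,0,0,0,0,0,0,0.226,0,0,0,0,0,0,0.226,0,0,0,0,0,0,0.226,0,0,0,0]'; python3 -c "
from h import *
goto(.466,.192,.142,-.716)
for th in (0,.1,.2,.25,.28,.3):
    a=-.716+th;n=np.array([np.cos(a),np.sin(a)]);e=np.array([n[1],-n[0]]);f=np.array([.559,.256])+.11*e-.0195*n
    goto(*f,.142,a)
"
```

```text
clock: 2.65
eef_pos: [0.4465, 0.2092, 0.1448]
tool_rot: [0.913, 0.409, 0.001, 0.0]
ft_force: [-0.1, 0.5, -0.3]
grip_width: -0.0001
grasp_force: 0.0
clock 2.65 row [0.0002, 0.0519, 0.0056] [0.0004, -0.0008, -0.0039] F [-0.1  0.5 -0.3] p [0.4465 0.2092 0.1448] w -0.0
clock 2.65 row [-0.0009, 0.0693, 0.0056] [0.0004, -0.0008, -0.0039] F [-0.1  0.5 -0.3] p [0.4465 0.2092 0.1448] w -0.0
clock 2.65 row [-0.0035, 0.0915, 0.0057] [0.0004, -0.0008, -0.0357] F [-0.1  0.5 -0.3] p [0.4465 0.2092 0.1448] w -0.0
clock 2.65 row [-0.0038, 0.1138, 0.0057] [0.0005, -0.0008, -0.0675] F [-0.1  0.5 -0.3] p [0.4465 0.2092 0.1448] w -0.0
clock 2.65 row [-0.0031, 0.1249, 0.0057] [0.0005, -0.0008, -0.0835] F [-0.1  0.5 -0.3] p [0.4465 0.2092 0.1448] w -0.0
clock 2.65 row [-0.0024, 0.1316, 0.0057] [0.0005, -0.0008, -0.093] F [-0.1  0.5 -0.3] p [0.4465 0.2092 0.1448] w -0.0
clock 2.65 row [-0.0018, 0.136, 0.0057] [0.0005, -0.0008, -0.0994] F [-0.1  0.5 -0.3] p [0.4465 0.2092 0.1448] w -0.0
```

```bash
python3 -m pendant '[0,0.012,0.002,0,0,-0.004,0,0,0.024,0.004,0,0,-0.004,0,0,0.036,0.005,0,0,-0.004,0,0,0.046,0.005,0,0,-0.004,0,0,0.054,0.005,0,0,-0.004,0,0,0.062,0.005,0,0,-0.004,0,0,0.07,0.005,0,0,-0.01,0,-0.001,0.076,0.005,0,0,-0.015,0,-0.002,0.082,0.005,0,0,-0.022,0,-0.002,0.082,0.005,0,0,-0.022,0]'; python3 - <<'E'
from h import *
from workcell import bot; import cv2
a=-.716+.3;n=np.array([np.cos(a),np.sin(a)]);e=np.array([n[1],-n[0]])
for off in (.0195,.0295): goto(*(np.array([.559,.256])+.11*e-off*n),.142,a)
c=bot.camera("wrist");cv2.imwrite("pics/w2.png",c["pixels"][:,:,::-1])
E
```

```text
clock: 3.48
eef_pos: [0.4755, 0.1814, 0.1407]
tool_rot: [0.898, 0.441, 0.0, -0.001]
ft_force: [-1.8, 3.1, -0.2]
grip_width: 0.0004
grasp_force: 1.8
clock 3.48 row [-0.0027, 0.0558, -0.0027] [-0.0006, -0.0004, -0.0771] F [-1.8  3.1 -0.2] p [0.4755 0.1814 0.1407] w 0.0
clock 3.48 row [-0.0075, 0.0363, -0.0026] [-0.0006, -0.0004, -0.0771] F [-1.8  3.1 -0.2] p [0.4755 0.1814 0.1407] w 0.0
```

View pics/w2.png

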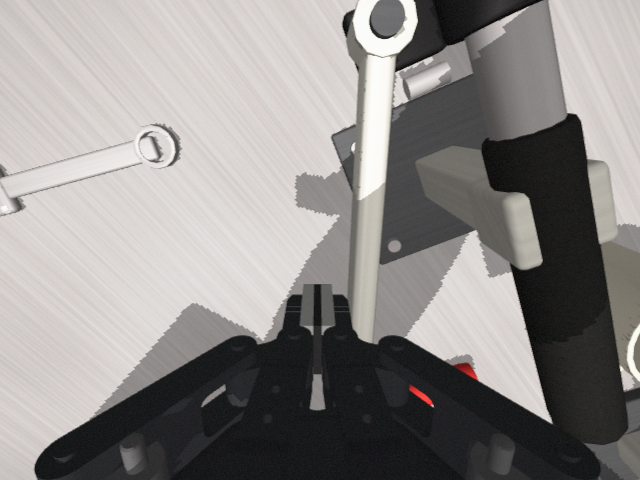

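The finger back is against the blade's outer face at about (352,310), with 3.6 N, which matches the starting force. I'll press on.

```bash
python3 -m pendant '[0,0.005,0,0,0,-0.008,0,0,0.01,0,0,0,-0.015,0,-0.001,0.015,0,0,0,-0.022,0,-0.001,0.02,0,0,0,-0.03,0,-0.001,0.025,0,0,0,-0.038,0,-0.001,0.03,0,0,0,-0.045,0,-0.002,0.034,0,0,0,-0.053,0,-0.002,0.038,0,0,0,-0.06,0,-0.002,0.042,0,0,0,-0.065,0,-0.002,0.042,0,0,0,-0.065,0]'; python3 - <<'E'
from h import *
a=-.716+.3;n=np.array([np.cos(a),np.sin(a)]);e=np.array([n[1],-n[0]])
goto(*(np.array([.559,.256])+.11*e-.0195*n),.142,a)
E
```

```text
clock: 4.37
eef_pos: [0.49, 0.1674, 0.1406]
tool_rot: [0.848, 0.53, -0.001, -0.001]
ft_force: [-5.5, 2.7, 2.5]
grip_width: 0.0001
grasp_force: 2.9
clock 4.37 row [-0.0016, 0.0158, -0.0028] [-0.001, 0.0003, -0.0121] F [-5.5  2.7  2.5] p [0.49   0.1674 0.1406] w 0.0
```

```bash
python3 -m pendant '[0,0.002,0,0,0,-0.003,0,0,0.004,0,0,0,-0.006,0,0,0.006,0,0,0,-0.009,0,0,0.008,0,0,0,-0.012,0,0,0.01,0,0,0,-0.012,0,0,0.01,0,0,0,-0.012,0,0,0.01,0,0,0,-0.012,0,0,0.01,0,0,0,-0.012,0,0,0.01,0,0,0,-0.012,0,0,0.01,0,0,0,-0.012,0]'; python3 - <<'E'
from h import *
a=-.716+.3;n=np.array([np.cos(a),np.sin(a)]);e=np.array([n[1],-n[0]])
goto(*(np.array([.559,.256])+.11*e-.0195*n),.142,a)
E
```

```text
clock: 5.2
eef_pos: [0.4937, 0.1648, 0.1406]
tool_rot: [0.838, 0.545, -0.002, -0.001]
ft_force: [-6.4, 0.9, 4.0]
grip_width: -0.0003
grasp_force: 3.1
clock 5.20 row [-0.0003, 0.0067, -0.0029] [-0.0012, 0.0008, -0.0003] F [-6.4  0.9  4. ] p [0.4937 0.1648 0.1406] w -0.0
```

```bash
python3 -m pendant '[0,0.001,0,0,0,0,0,0,0.002,0,0,0,0,0,0,0.003,0,0,0,0,0,0,0.004,0,0,0,0,0,0,0.005,0,0,0,0,0,0,0.005,0,0,0,0,0,0,0.005,0,0,0,0,0,0,0.005,0,0,0,0,0,0,0.005,0,0,0,0,0,0,0.005,0,0,0,0,0]'; python3 - <<'E'
from h import *
a=-.716+.3;n=np.array([np.cos(a),np.sin(a)]);e=np.array([n[1],-n[0]])
goto(*(np.array([.559,.256])+.11*e-.0195*n),.142,a)
E
```

```text
clock: 6.03
eef_pos: [0.4958, 0.1637, 0.1406]
tool_rot: [0.838, 0.545, -0.002, -0.001]
ft_force: [-6.5, 0.8, 5.2]
grip_width: -0.0001
grasp_force: 3.3
clock 6.03 row [-0.0001, 0.002, -0.0028] [-0.0013, 0.0009, -0.0003] F [-6.5  0.8  5.2] p [0.4958 0.1637 0.1406] w -0.0
```

```bash
python3 -m pendant '[0,0.001,0,0,0,0,0,0,0.002,0,0,0,0,0,0,0.003,0,0,0,0,0,0,0.003,0,0,0,0,0,0,0.003,0,0,0,0,0,0,0.003,0,0,0,0,0,0,0.003,0,0,0,0,0,0,0.003,0,0,0,0,0,0,0.003,0,0,0,0,0,0,0.003,0,0,0,0,0]'; python3 - <<'E'
from h import *
goto(.497,.163,.142,-.416)
E
```

```text
clock: 6.87
eef_pos: [0.4971, 0.163, 0.1406]
tool_rot: [0.838, 0.545, -0.002, -0.001]
ft_force: [-7.0, 0.4, 4.5]
grip_width: 0.0001
grasp_force: 3.5
clock 6.87 row [-0.0001, -0.0001, -0.0028] [-0.0013, 0.001, -0.0003] F [-7.   0.4  4.5] p [0.4971 0.163  0.1406] w 0.0
```

Still spring force only (7.0 N), so I'll go on in small steps until the force jumps at the stop.

```bash
python3 -m pendant '[0,0.001,0,0,0,0,0,0,0.002,0,0,0,0,0,0,0.003,0,0,0,0,0,0,0.003,0,0,0,0,0,0,0.003,0,0,0,0,0,0,0.003,0,0,0,0,0,0,0.003,0,0,0,0,0,0,0.003,0,0,0,0,0,0,0.003,0,0,0,0,0,0,0.003,0,0,0,0,0]'; python3 - <<'E'
from h import *
from workcell import bot; import cv2
goto(.497,.163,.142,-.416)
c=bot.camera("wrist");cv2.imwrite("pics/w3.png",c["pixels"][:,:,::-1])
E
```

```text
clock: 7.7
eef_pos: [0.4982, 0.1624, 0.1406]
tool_rot: [0.838, 0.545, -0.003, -0.001]
ft_force: [-7.9, 0.7, 5.0]
grip_width: 0.0
grasp_force: 3.8
clock 7.70 row [0.0001, -0.0027, -0.0028] [-0.0015, 0.001, -0.0003] F [-7.9  0.7  5. ] p [0.4982 0.1624 0.1406] w 0.0
```

View pics/w3.png

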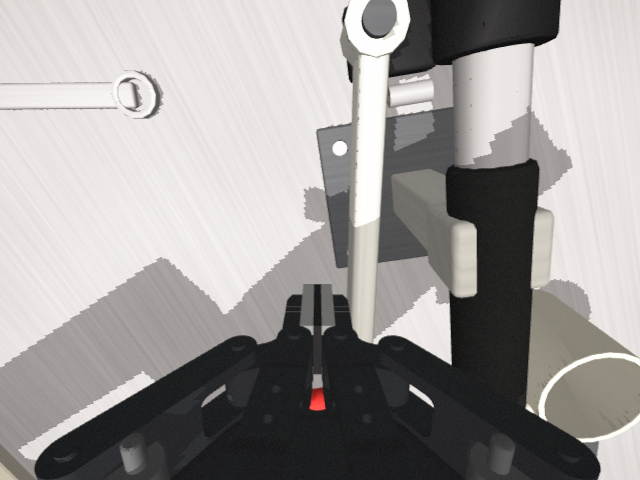

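The finger stays on the blade's outer face, about 75 px clear of the bar grip at (450,250), and the blade is near its stop pin at (390,93). The force is starting to rise. One more small step.

```bash
python3 -m pendant '[0,0.001,0,0,0,0,0,0,0.002,0,0,0,0,0,0,0.003,0,0,0,0,0,0,0.003,0,0,0,0,0,0,0.003,0,0,0,0,0,0,0.003,0,0,0,0,0,0,0.003,0,0,0,0,0,0,0.003,0,0,0,0,0,0,0.003,0,0,0,0,0,0,0.003,0,0,0,0,0]'; python3 - <<'E'
from h import *
goto(.497,.163,.142,-.416)
E
```

```text
clock: 8.58
eef_pos: [0.4984, 0.1623, 0.1406]
tool_rot: [0.838, 0.546, -0.003, -0.002]
ft_force: [-11.5, 2.0, 6.5]
grip_width: 0.0005
grasp_force: 5.6
clock 8.58 row [0.0001, -0.0031, -0.0029] [-0.0023, 0.001, -0.0001] F [-11.5   2.    6.5] p [0.4984 0.1623 0.1406] w 0.0
```

The tool has stopped moving and the force jumped to 12 N, so the lever is at its stop. I'll hold for 2.5 s.

```bash
for i in 1 2 3; do python3 -m pendant '[0,0,0,0,0,0,0,0,0,0,0,0,0,0,0,0,0,0,0,0,0,0,0,0,0,0,0,0,0,0,0,0,0,0,0,0,0,0,0,0,0,0,0,0,0,0,0,0,0,0,0,0,0,0,0,0,0,0,0,0,0,0,0,0,0,0,0,0,0,0]'; done; python3 - <<'E'
from h import *
goto(.446,.210,.142,-.716)
E
```

```text
clock: 9.42
eef_pos: [0.4984, 0.1623, 0.1406]
tool_rot: [0.838, 0.546, -0.003, -0.002]
ft_force: [-10.7, 1.2, 7.2]
grip_width: -0.0001
grasp_force: 5.6
clock: 10.25
eef_pos: [0.4984, 0.1623, 0.1405]
tool_rot: [0.838, 0.546, -0.003, -0.002]
ft_force: [-11.3, 2.6, 7.3]
grip_width: 0.0
grasp_force: 5.6
clock: 11.08
eef_pos: [0.4984, 0.1623, 0.1406]
tool_rot: [0.838, 0.546, -0.003, -0.002]
ft_force: [-11.6, 1.3, 7.6]
grip_width: 0.0
grasp_force: 5.6
clock 11.08 row [0.0448, -0.1344, -0.0021] [-0.0021, 0.0014, 0.0954] F [-11.6   1.3   7.6] p [0.4984 0.1623 0.1406] w 0.0
```

```bash
python3 -m pendant '[0.002,-0.01,0,0,0,0.01,0,0.005,-0.022,0,0,0,0.02,0,0.009,-0.034,0,0,0,0.035,0,0.013,-0.046,0,0,0,0.045,0,0.018,-0.06,0,0,0,0.06,0,0.024,-0.075,0,0,0,0.07,0,0.03,-0.09,0,0,0,0.08,0,0.036,-0.11,0,0,0,0.095,0,0.045,-0.134,0,0,0,0.095,0,0.045,-0.134,0,0,0,0.095,0]'
python3 -m pendant '[0,0,-0.03,0,0,0,0,0,0,-0.06,0,0,0,0,0,0,-0.1,0,0,0,0,0,0,-0.14,0,0,0,0,0,0,-0.18,0,0,0,0,0,0,-0.22,0,0,0,0,0,0,-0.22,0,0,0,0,0,0,-0.22,0,0,0,0,0,0,-0.22,0,0,0,0,0,0,-0.22,0,0,0,0]'
python3 - <<'E'
from h import *
from workcell import bot; import cv2
goto(.446,.210,.25,-.716)
c=bot.camera("wrist")["pixels"];cv2.imwrite("pics/w4.png",c[:,:,::-1])
E
```

```text
clock: 11.92
eef_pos: [0.4489, 0.2107, 0.1407]
tool_rot: [0.909, 0.416, -0.0, -0.0]
ft_force: [-0.4, 0.4, -0.2]
grip_width: -0.0002
grasp_force: 0.0
clock: 12.75
eef_pos: [0.4497, 0.2095, 0.2494]
tool_rot: [0.91, 0.415, -0.001, 0.0]
ft_force: [-0.5, -0.5, 0.7]
grip_width: 0.0002
grasp_force: 0.0
clock 12.75 row [-0.0041, -0.0063, -0.0012] [-0.0003, 0.0008, 0.0002] F [-0.5 -0.5  0.7] p [0.4497 0.2095 0.2494] w 0.0
```

View pics/w4.png

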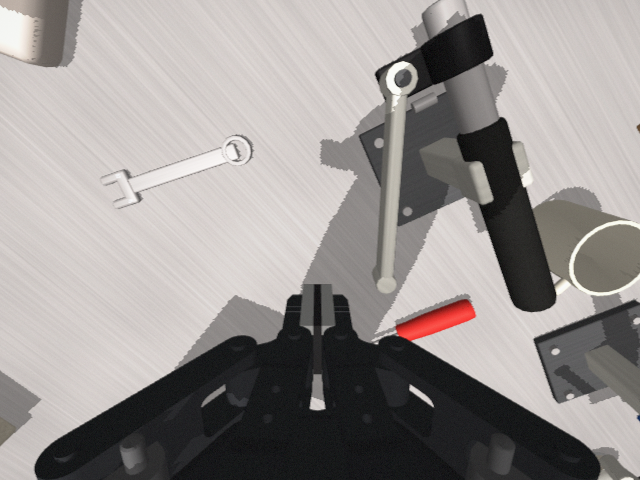

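The lever is back out: pivot at (402,78), end at (386,285), the same line as before the press. The tool is clear and nothing else has moved.

```bash
python3 -c "
from workcell import bot
print(bot.job_done())"
```

```text
the job is handed in; nothing more can be done
None
```

The long lever was pressed to its stop with the back of a closed finger and held there for about 2.5 s at about 12 N sideways force; it then sprang fully back out, the arm moved clear, nothing else in the last wrist view had moved, and the job is handed in at about 13 s (no verdict was returned).

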